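# Lock the propeller arbor

## Robot

A 6-joint arm with a two-finger parallel gripper is mounted at the origin on the work surface. World frame = base frame: x ahead of the robot, y to its left, z up, the work surface at z = 0. Lengths are in m, angles in degrees, forces in N, time in s.
With the tool pointing down it reaches from about 0.35 to 0.875 m from the base axis. Payload 4.2 kg.
Tool frame: the origin (TCP) lies on the centre line of the jaws, within the pads' length; the fingertips stand 11 mm ahead of it and the grasp point (between the pads) lies 8 mm behind it; z points along the fingers, y is the line along which they close (so a half turn about z gives the same grasp; the last joint's range is limited). The gripper opens to 87 mm and grips with 3 to 60 N. Pads are 19 mm wide; open, the fingers measure 117 mm over their backs; the gripper's body (75 mm by 190 mm) begins 51 mm behind the grasp point.
Start: joints at [80.879, 22.042, 0.453, 0, -68.411, -14.817], TCP at [0.254, 0.571, 0.234] pointing down, gripper open.
Joint ranges: [-179.83, 179.83], [-69.29, 118.12], [-61.27, 80.66], [-181.25, 117.63], [-171.15, -9.14], [-177.46, 177.46]. Speed limits (degrees/s): [159.86, 159.86, 180, 180, 180, 180].

## Interface

Orientations are given as a 3x3 rotation matrix whose columns are the frame's x, y, z axes.
In Python, from station import r gives the robot as it stands.
- The arm moves only by the tool servo_tool, never from a script. Its argument "commands" is a list that holds one entry, the list of rows, each a list of 7 numbers: the closure, from 0 (fully open) to 1 (shut), then the shift along the tool's x, y, z in mm, then the turn, a rotation vector about the tool's x, y, z in rad. In form: [[[claw, x, y, z, ax, ay, az], ...]]. A call has exactly 5 rows; each row is the pose to reach, as a shift and turn from the pose commanded when the call began, along the tool's axes at that moment; what a row does not reach only later rows make up. A row lasts 1/10 s, in which the tool goes at most 50 mm and 8.59 degrees, less where a joint would pass 70% of its speed; a pose out of reach is approached as far as the arm can. A call with a gripper value outside its range is refused whole. The fingers move at their own pace and stop on an object; the grip force is fixed at half the most. Time passes only in rows, so rows that repeat a pose let the fingers close, or fill a call up. It gives the time, the measured TCP pose, the force, the opening and the grip force at its end, in the units of the state.
- r.sense(): the state, without advancing time (a new reading comes with each control period).
- r.capture(name): name is "side" or "top"; returns a dict with "pixels" (420x560x3 uint8, red, green, blue), "camera_matrix" (3x3 intrinsics, pixels), "dist" ([k1, k2, p1, p2, k3] as OpenCV has them; the pictures are not rectified), "R" (3x3) and "t" (3): a world point X has camera coordinates R X + t. Camera axes: x right, y down, z forward; pixel columns grow to the right and rows downward; lengths in m; the calibration is good to about 2 mm. A picture is of the moment at which its call begins. There is no depth.
- r.finish_job(): hands the job in; it is judged then, once.
The state is a dict: "time_s": time; "joints": joint angles; "joint_velocities": joint speeds; "effort": joint torques, N m; "tcp_pos": TCP position; "ee_rot": TCP orientation; "wrist_force": force on the tool from outside, world axes, zero at the start; "moment": the same for the moment, N m; "gripper_width": opening from 0.0 (shut) to 1.0 (fully open); "gripper_force": force on a finger pad.
Only numpy, scipy, OpenCV 4.12 (cv2) and the standard library are available. Lean on these libraries where they do the work, as an engineer would, in place of code of your own. Each camera call takes 0.05 s, during which the arm holds its last target. There are 200 camera calls.

## Task

The arbor on the green bench stand stands at an unknown angle: feel for its two flats and turn it by its free end until one flat faces up, square to the pocket. Then set the brass locking block fully home in the stand's sloping pocket, lying flat on that flat and flush with the pocket's rim, without forcing it, and let go. Once the block is in the pocket do not touch the stand or the arbor with the fingers, and leave the mallet, the propeller and the box of offcuts where they are.

Things in the scene. Friction and masses are not known exactly. Their poses are not given: they have to be found in the camera images.
- stand: the fixed green stand: base plate 170 x 130 x 14 mm on the bench (70 mm to the -x side of the origin, 100 mm to the +x side), on it a pedestal 56 x 60 mm carrying the sloping cradle. Origin on the bench under the pocket's middle, z up, x away from the arbor's free end, level
- cradle: sloping top of the stand: an open rectangular pocket, the arbor running through it. Origin on the arbor's axis in the pocket's middle, 120 mm above the bench. x: the arbor's axis, going away from the robot and DOWN at 22 degrees (the arbor's free end is at -x, high, nearer the robot). z: out of the pocket, 22 degrees off vertical, leaning away from the robot. Body 60 (x) x 72 mm, z -50 to +34 mm
- rim (a point): middle of the pocket's mouth, level with its rim: cradle z = +34 mm, axes as the cradle's. Pocket inside 44 mm (x) by 54 mm (y), walls 8 and 9 mm thick, all their tops at the rim. The arbor is its floor: an up-turned flat lies 20 mm below the rim
- seat (a point): where the middle of the block's underside must come to rest: middle of the pocket at the level of an up-turned flat, 20 mm below the rim, 14 mm above the arbor's axis (cradle z = +14 mm). Axes as the cradle's. In the pocket or resting on the arbor there, the block's origin is within 18 mm of this point
- grip (a point): on the arbor's axis, middle of its free length (cradle x = -75 mm), 148 mm above the bench; bar free from x -112 to -30 mm; axes as the cradle's. The arbor: dark 40 mm round bar, bright flats on two opposed sides all along, 28 mm across flats, each 28.6 mm wide. Turns either way about x, stiffly (0.4 N m), stays where left; stiff enough that pressing the block on will not turn it square
- free_end (a point): end face of the arbor's bar, on the axis (cradle x = -112 mm), axes as the cradle's: they do NOT turn with the arbor, whose angle is not reported. At the start a flat's normal is 34 to 146 degrees from cradle z about x. Jaws closed across the axis read 40 mm on the round, 28 on the flats, 40*cos(45.6 deg - d) when d < 45.6 deg off a flat's normal. A 20 mm stub sticks out 10 mm here
- block: brass locking block, about 0.4 kg, on the bench to the right: plate 40 (x) x 50 (y) x 20 mm high, on it a grip rib 40 mm long (x), 16 mm thick (y), up to 50 mm above the underside. Origin: centre of underside, z up. Fits the pocket with 2 mm each side, x along the cradle's x, either way round; plate top then flush with the rim. No flat up: stays up to 6 mm proud or crooked
- mallet: bystander: wooden mallet with white faces, lying on the bench; handle 260 mm long, head 110 mm wide, 44 mm high. Origin under the handle near the head, x from handle to head (head at x = +70 mm, handle end at x = -190 mm)
- propeller: bystander: three-bladed brass propeller lying on the bench, 150 mm across, 36 mm high. Origin under its hub
- offcut_box: bystander: open cardboard box of yellow and orange plastic offcuts, 200 x 150 x 85 mm. Origin at the centre of its underside
Things that resemble listed ones, but are neither listed nor needed, are in the scene too. What is meant by the block is not black or pink, and is the smaller of those in its own colour.

How it is judged (in metres and radians):
At the end, for the whole second after the job is handed in: the block lies released and still in the pocket, its underside within 2.5 mm of the level of the up-turned flat (flush with the rim) and within 6 mm of the seat point, square to the pocket (z axes within 4 degrees, x axes within 7 degrees) (distance between block and seat below 0.006 m and z of block in the frame of seat between -0.0025 and 0.0025 m and angle between the z axis of block and the z axis of cradle, either way round below 0.07 rad and angle between the x axis of block and the x axis of cradle, either way round below 0.12 rad and linear speed of block below 0.02 m/s and contact force between the fingers and block below 0.2 N); the robot touches nothing.
It fails at once if the fingers pressed on the stand or the arbor while the block was in the pocket or resting on it (distance between block and seat below 0.018 m and contact force between the fingers and cradle above 3 N).
It fails at once if the block was forced into the stand (over 45 N) (contact force between block and cradle above 45 N).
It fails at once if the mallet was disturbed (distance of mallet from where it was at the start of the episode above 0.03 m).
It fails at once if the propeller was disturbed (distance of propeller from where it was at the start of the episode above 0.03 m).
It fails at once if the box of offcuts was disturbed (distance of offcut_box from where it was at the start of the episode above 0.03 m).
It also fails if it takes over 72 s, if anything falls off the work surface, if the arm or the gripper's body presses on something with over 40 N, if the wrist force passes 120 N, or if a joint passes its speed limit or range.

## Working session

There is one attempt and no reset: what is moved stays moved. The work goes in short steps, Python scripts to look and compute and a tool call to move; the robot and the scene stay as the last step left them, time stands still between calls to the robot, and variables do not carry over. Pictures are saved under pics/ and viewed, at most 10 in all, crops included, and the job is handed in when it is done.

Besides the shell and the picture viewer there is one more tool, called after "Request:" as a command line: name --argument value ..., lists and objects as JSON in quotes. servo_tool: Moves the arm, as the interface text tells. Its arguments: {"type":"object","properties":{"commands":{"type":"array","items":{"type":"array","items":{"type":"array","items":{"type":"number"}}}}},"required":["commands"]}

```bash
ls; mkdir -p pics
python3 - <<'E'
from station import r
import cv2,pickle
for n in("side","top"):
    c=r.capture(n); pickle.dump(c,open(n+"0.pkl","wb"))
    cv2.imwrite(f"pics/{n}0.png",c["pixels"][:,:,::-1]); print(n,c["camera_matrix"],c["dist"],c["R"],c["t"])
print(r.sense())
E
```

```text
pics
side [[540.31231381   0.         278.19512773]
 [  0.         540.31231381 203.36504116]
 [  0.           0.           1.        ]] [-0.04942073  0.          0.          0.          0.        ] [[ 0.85759984 -0.51385024  0.02191909]
 [-0.31462752 -0.55786295 -0.76798337]
 [ 0.40685628  0.65172606 -0.6400946 ]] [-0.47015401  0.24852274  1.13457129]
top [[453.01652372   0.         282.86948375]
 [  0.         453.01652372 218.51767917]
 [  0.           0.           1.        ]] [-0.15240031  0.          0.          0.          0.        ] [[-1.22549985e-03 -9.99999246e-01 -8.07895517e-05]
 [-9.88681797e-01  1.22375059e-03 -1.50022687e-01]
 [ 1.50022673e-01 -1.03977622e-04 -9.88682551e-01]] [-0.01764044  0.53432615  1.06343703]
{'time_s': 0.1, 'joints': array([ 8.08789284e+01,  2.20842687e+01,  3.86727321e-01, -2.40590596e-02,
       -6.84117825e+01, -1.48179716e+01]), 'joint_velocities': array([ 0.03186163, -0.06660813,  0.18922871,  0.18921343, -0.0495355 ,
        0.03833382]), 'effort': array([ 5.33960138e-04, -3.91686916e+01,  1.87937361e+01,  4.23193440e+00,
        1.35072196e-02, -6.88811338e-05]), 'tcp_pos': array([0.25336659, 0.57076464, 0.2325882 ]), 'ee_rot': array([[ 9.13914852e-01, -4.05905370e-01, -6.87980193e-04],
       [-4.05905938e-01, -9.13913043e-01, -1.82200902e-03],
       [ 1.10809173e-04,  1.94441635e-03, -9.99998103e-01]]), 'wrist_force': array([-0.42899485, -0.59208343,  0.09760304]), 'moment': array([-0.02656344, -0.01849039, -0.03193512]), 'gripper_force': 0.0, 'gripper_width': 0.9986799519960396}
```

View pics/side0.png

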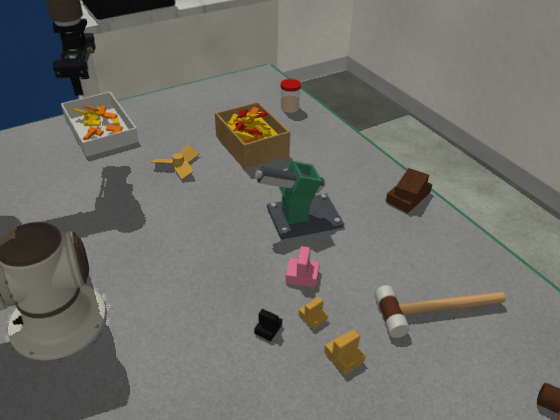

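View pics/top0.png

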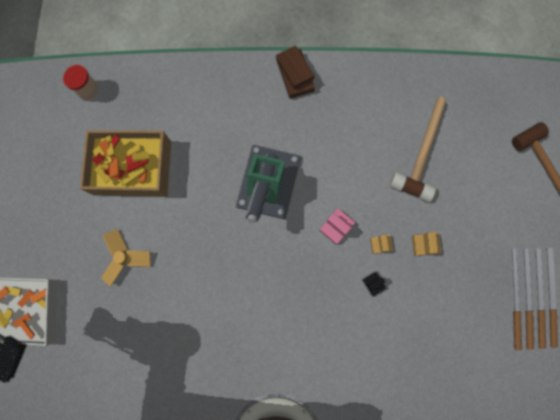

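The brass candidates are the small block at side (314,312) / top (381,244) and the large block at side (345,350) / top (427,244). The pink one at side (303,268) and the black one at side (268,324) are excluded by colour. The small brass block fits, as the smaller in its colour. The stand's pocket is at top (265,172), with its free end at top (253,215). I'll confirm this in an enlarged crop.

```bash
cat > h.py <<'E'
import numpy as np,cv2,pickle
from station import r
def load(n): return pickle.load(open(n+".pkl","rb"))
def rays(c,px):
    p=cv2.undistortPoints(np.array(px,float).reshape(-1,1,2),c["camera_matrix"],np.array(c["dist"])).reshape(-1,2)
    d=np.c_[p,np.ones(len(p))]@c["R"]; return -c["R"].T@c["t"],d
def onplane(c,px,z):
    o,d=rays(c,px); return o+d*((z-o[2])/d[:,2])[:,None]
def onplane_n(c,px,p0,n):
    o,d=rays(c,px); return o+d*(((p0-o)@n)/(d@n))[:,None]
def proj(c,X):
    return cv2.projectPoints(np.array(X,float).reshape(-1,1,3),cv2.Rodrigues(c["R"])[0],c["t"],c["camera_matrix"],np.array(c["dist"]))[0].reshape(-1,2)
def tri(c1,p1,c2,p2):
    o1,d1=rays(c1,[p1]);o2,d2=rays(c2,[p2])
    s=np.linalg.lstsq(np.c_[d1[0],-d2[0]],o2-o1,rcond=None)[0]
    a,b=o1+s[0]*d1[0],o2+s[1]*d2[0]; return (a+b)/2,np.linalg.norm(a-b)
E
python3 - <<'E'
from h import *
t,s=load("top0"),load("side0")
def crop(c,x,y,w,h,W,H): return cv2.resize(c["pixels"][y:y+h,x:x+w],(W,H),interpolation=cv2.INTER_CUBIC)
A=np.vstack([np.hstack([crop(t,360,215,100,75,400,300),crop(t,225,135,100,75,400,300)]),
 np.hstack([crop(s,270,290,120,90,400,300),crop(s,250,150,120,90,400,300)])])
cv2.imwrite("pics/crop1.png",A[:,:,::-1])
for n,c,roi in(("top",t,(365,225,90,40)),("side",s,(295,290,80,85))):
    x,y,w,h=roi; hsv=cv2.cvtColor(c["pixels"],cv2.COLOR_RGB2HSV)[y:y+h,x:x+w]
    m=cv2.inRange(hsv,(10,110,50),(30,255,255))
    for k in cv2.findContours(m,0,2)[0]:
        if cv2.contourArea(k)>60:
            k=k+np.array([x,y]); print(n,cv2.contourArea(k),cv2.boxPoints(cv2.minAreaRect(k)).round(1).tolist(), cv2.approxPolyDP(k,1.5,True)[:,0].tolist())
g=cv2.inRange(cv2.cvtColor(t["pixels"],cv2.COLOR_RGB2HSV),(60,100,30),(90,255,255)); g[:100]=0
for k in cv2.findContours(g,0,2)[0]:
    if cv2.contourArea(k)>60: print("green",cv2.contourArea(k),cv2.boxPoints(cv2.minAreaRect(k)).round(1).tolist(),cv2.approxPolyDP(k,1.5,True)[:,0].tolist())
E
```

```text
top 257.5 [[369.8999938964844, 237.60000610351562], [388.79998779296875, 233.8000030517578], [391.8999938964844, 249.39999389648438], [373.0, 253.1999969482422]] [[389, 236], [383, 235], [378, 238], [372, 238], [373, 251], [378, 252], [391, 249]]
top 465.5 [[412.6000061035156, 234.10000610351562], [438.20001220703125, 232.3000030517578], [439.6000061035156, 252.6999969482422], [414.0, 254.60000610351562]] [[437, 234], [428, 233], [414, 236], [415, 254], [439, 252]]
side 1055.0 [[321.70001220703125, 346.6000061035156], [354.20001220703125, 327.1000061035156], [372.5, 357.5], [340.0, 377.0]] [[353, 329], [325, 345], [325, 352], [344, 374], [363, 362], [364, 355], [357, 347], [359, 335]]
side 510.0 [[296.5, 310.29998779296875], [318.8999938964844, 295.3999938964844], [332.6000061035156, 315.8999938964844], [310.20001220703125, 330.79998779296875]] [[319, 297], [299, 309], [301, 317], [313, 328], [323, 322], [327, 315], [321, 309], [322, 300]]
green 700.5 [[243.89999389648438, 193.1999969482422], [253.60000610351562, 154.39999389648438], [284.20001220703125, 162.10000610351562], [274.5, 200.89999389648438]] [[255, 156], [249, 173], [249, 185], [251, 186], [248, 190], [251, 189], [252, 180], [259, 177], [273, 182], [273, 186], [270, 189], [272, 194], [269, 194], [274, 198], [271, 200], [276, 194], [274, 194], [274, 191], [277, 191], [274, 189], [278, 187], [282, 162]]
```

View pics/crop1.png

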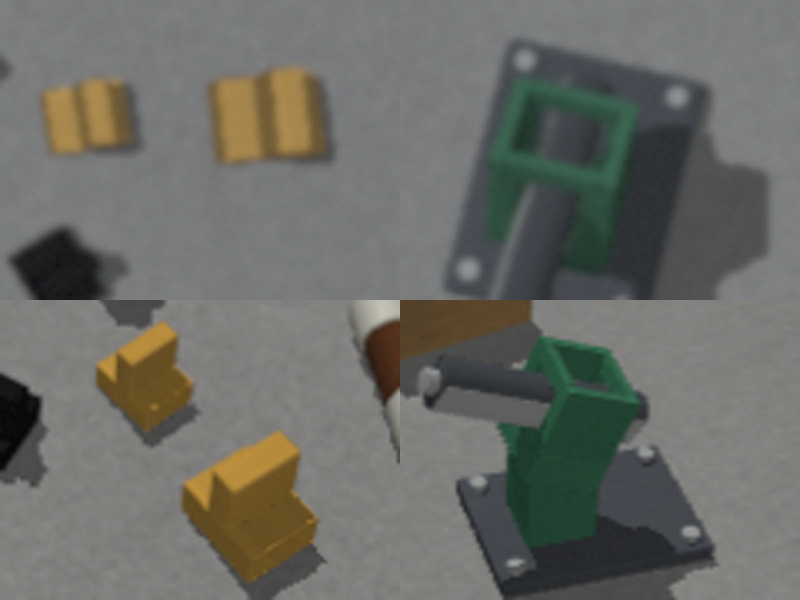

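The crop confirms the small brass block at side (314,312) / top (381,244). It has the same shape as the large one and is clearly smaller. The stand's rim and plate are visible in both views. The bright flat faces the side camera, partly downward.

Run:
```python
from h import *
t,s=load("top0"),load("side0")
print("cams",(-t["R"].T@t["t"]).round(3),(-s["R"].T@s["t"]).round(3))
top=[(255,155),(284.2,160.8),(278.7,181.2),(248,173.8)]; sd=[(293.5,161.1),None,None,None]
# rim corners in stand coords: far-left, far-right, near-right, near-left
S=np.array([[30,36],[30,-36],[-30,-36],[-30,36]])*1e-3
a=np.radians(22)
loc=np.c_[S[:,0]*np.cos(a)+.034*np.sin(a),S[:,1],.12+.034*np.cos(a)-S[:,0]*np.sin(a)]
W=np.vstack([onplane(t,[p],z) for p,z in zip(top,loc[:,2])]); print(W.round(4))
plate=[(253.75,145.5),(302,157),(236,207.5)]
PL=np.array([[.1,.065],[.1,-.065],[-.07,.065]])
P=onplane(t,plate,.014); print(P.round(4))
def fit(L,X):
    l=L-L.mean(0);x=X-X.mean(0); th=np.arctan2((l[:,0]*x[:,1]-l[:,1]*x[:,0]).sum(),(l*x).sum())
    R=np.array([[np.cos(th),-np.sin(th)],[np.sin(th),np.cos(th)]]); o=X.mean(0)-R@L.mean(0)
    return np.degrees(th),o,np.linalg.norm(X-(L@R.T+o),axis=1).round(4)
for L,X in((loc[:,:2],W[:,:2]),(PL,P[:,:2]),(np.r_[loc[:,:2],PL],np.r_[W[:,:2],P[:,:2]])):
    th,o,e=fit(L,X); print(th,o,e)
R=np.array([[np.cos(np.radians(th)),-np.sin(np.radians(th))],[np.sin(np.radians(th)),np.cos(np.radians(th))]])
for name,L in(("rim",loc),("plate",np.c_[np.r_[PL,[[-.07,-.065]]],[.014]*4]),("end",np.array([[-.112*np.cos(a),0,.12+.112*np.sin(a)],[-.122*np.cos(a),0,.12+.122*np.sin(a)]]))):
    X=np.c_[L[:,:2]@R.T+o,L[:,2]]; print(name,"top",proj(t,X).round(1).tolist(),"side",proj(s,X).round(1).tolist())
# block rib: side-view rib top ends & top-view
for nm,c,px in(("ribtop side",s,[(319,296),(298,309)]),("top rib edges",t,[(380.5,235.5),(388.5,234.5),(391.5,249),(384,251.5)])):
    X=onplane(c,px,.05); print(nm,X.round(4))
print("plate top",onplane(t,[(370.7,238),(373,253)],.02).round(4), "side plate",onplane(s,[(328,315.5),(313.5,324)],.02).round(4),)
```

```text
cams [ 0.369 -0.018  1.132] [ 0.02  -0.842  0.927]
[[ 0.665   0.0448  0.1403]
 [ 0.6512 -0.0215  0.1403]
 [ 0.5985 -0.0092  0.1628]
 [ 0.6154  0.0584  0.1628]]
[[ 0.7282  0.0563  0.014 ]
 [ 0.6973 -0.0674  0.014 ]
 [ 0.5664  0.0992  0.014 ]]
-13.370348578258783 [0.62013918 0.02105373] [0.0035 0.0019 0.0018 0.002 ]
-14.50704626793894 [0.61656936 0.01926655] [0.0017 0.0013 0.0014]
-14.34001366083986 [0.61865148 0.02034821] [0.0019 0.0038 0.0037 0.0025 0.0041 0.0022 0.0015]
rim top [[254.8, 154.2], [285.6, 161.7], [279.4, 182.7], [247.7, 174.9]] side [[310.9, 165.5], [320.9, 182.6], [299.3, 178.7], [290.0, 161.5]]
plate top [[252.9, 144.2], [302.0, 156.2], [235.4, 207.3], [285.7, 219.9]] side [[325.3, 194.1], [343.2, 225.2], [264.8, 204.6], [278.9, 237.4]]
end top [[253.2, 217.6], [252.0, 221.4]] side [[258.7, 175.9], [254.8, 175.3]]
ribtop side [[ 0.4955 -0.2535  0.05  ]
 [ 0.4383 -0.2607  0.05  ]]
top rib edges [[ 0.491  -0.2544  0.05  ]
 [ 0.4934 -0.2742  0.05  ]
 [ 0.4581 -0.2804  0.05  ]
 [ 0.4522 -0.2618  0.05  ]]
plate top [[ 0.4882 -0.2361  0.02  ]
 [ 0.4509 -0.2409  0.02  ]] side plate [[ 0.4982 -0.2872  0.02  ]
 [ 0.4593 -0.2903  0.02  ]]
```

```bash
cat >> h.py <<'E'
def rz(a): return np.array([[np.cos(a),-np.sin(a),0],[np.sin(a),np.cos(a),0],[0,0,1]])
def fitpose(obs,x0):
    from scipy.optimize import least_squares
    f=lambda q:np.concatenate([((proj(c,np.array(L)@rz(q[2]).T+[q[0],q[1],0])-px)/1.).ravel() for c,L,px in obs])
    q=least_squares(f,x0,loss="soft_l1",x_scale=[.01,.01,.1]); return q.x,f(q.x).reshape(-1,2).round(1).tolist()
E
python3 - <<'E'
from h import *
t,s=load("top0"),load("side0"); a=np.radians(22)
S=np.array([[30,36],[30,-36],[-30,-36],[-30,36]])*1e-3
rim=np.c_[S[:,0]*np.cos(a)+.034*np.sin(a),S[:,1],.12+.034*np.cos(a)-S[:,0]*np.sin(a)]
P=np.array([[.1,.065,.014],[.1,-.065,.014],[-.07,.065,.014],[-.07,-.065,.014]])
end=np.array([[-.122*np.cos(a),0,.12+.122*np.sin(a)]])
o1=(t,np.r_[rim,P[:3]],[(255,155),(284.2,160.8),(278.7,181.2),(248,173.8),(253.75,145.5),(302,157),(236,207.5)])
o2=(s,np.r_[rim,P[[1,2,3]]],[(310,165),(320.5,180.5),(302,177),(293,161.1),(343.9,224.4),(267,206),(281,238.5)])
for o in([o1],[o2],[o1,o2]):
    q,e=fitpose(o,[.618,.02,-.25]); print("stand",q[:2].round(4),np.degrees(q[2]).round(2),e)
R=lambda z:np.array([[.02,.008,z],[.02,-.008,z],[-.02,-.008,z],[-.02,.008,z]])
B=np.array([[.02,.025,.02],[-.02,.025,.02],[-.02,-.025,.02],[.02,-.025,.02]])
b1=(t,np.r_[R(.05),B[:2]],[(380.5,235),(390.5,234.3),(393,251.2),(382.5,252.5),(370.5,238),(373,253.7)])
b2=(s,np.r_[R(.05),B[1:]],[(319.5,296.9),(323.4,301.4),(309,308.9),(305.1,305),(299.1,308.9),(314.1,325.4),(327.6,313.1)])
for o in([b1],[b2],[b1,b2]):
    q,e=fitpose(o,[.473,-.265,.18]); print("block",q[:2].round(4),np.degrees(q[2]).round(2),e)
E
```

```text
stand [0.6189 0.0203] -14.33 [[-0.2, -0.9], [1.4, 0.8], [0.7, 1.4], [-0.3, 1.0], [-0.9, -1.4], [0.0, -0.9], [-0.5, -0.3]]
stand [0.6218 0.0202] -12.31 [[1.4, -0.0], [1.8, 1.3], [-1.0, 1.4], [-2.3, 0.2], [0.7, -0.6], [-1.7, -1.0], [0.2, -1.0]]
stand [0.6203 0.0199] -13.28 [[-0.3, -1.3], [1.3, -0.1], [1.1, 0.5], [-0.0, 0.7], [-1.5, -1.6], [-0.4, -2.0], [0.0, -0.3], [1.3, 0.3], [1.2, 1.8], [-1.7, 1.7], [-2.6, 0.4], [0.1, 0.2], [-1.9, -1.1], [-0.8, -0.9]]
block [ 0.4719 -0.2651] 6.33 [[0.2, 0.5], [-3.3, 0.5], [-3.5, -0.0], [0.5, -0.6], [1.0, -0.3], [0.7, -0.0]]
block [ 0.4765 -0.2642] 6.3 [[-0.4, -0.7], [0.7, -0.5], [0.4, 1.0], [-0.6, -0.0], [-0.4, 0.1], [-0.3, -1.1], [0.7, 2.1]]
block [ 0.4744 -0.2649] 7.58 [[-0.0, -0.4], [-3.6, -0.6], [-3.4, -1.2], [0.6, -1.5], [0.7, -1.1], [0.8, -0.8], [-1.2, -0.2], [-0.0, -0.0], [-0.0, 1.7], [-1.2, 0.8], [-1.1, 1.0], [-0.6, -0.4], [0.1, 2.5]]
```

```bash
cat >> h.py <<'E'
from scipy.spatial.transform import Rotation as Ro
SP=np.array([.620,.020,0]); YAW=np.radians(-13.3)
def cradle(sp=None,yaw=None):
    sp=SP if sp is None else sp; yaw=YAW if yaw is None else yaw; a=np.radians(22)
    Ry=np.array([[np.cos(a),0,np.sin(a)],[0,1,0],[-np.sin(a),0,np.cos(a)]])
    return rz(yaw)@Ry, np.array(sp)+[0,0,.12]
def plan(Rt,pt,show=True):
    q=r.sense(); R,p=q["ee_rot"],q["tcp_pos"]
    d=R.T@(np.array(pt)-p)*1000; w=Ro.from_matrix(R.T@Rt).as_rotvec()
    if show: print("t",round(q["time_s"],2),"shift",d.round(1),"rot",w.round(3),"|",np.linalg.norm(d).round(1),np.degrees(np.linalg.norm(w)).round(1),"w",q["gripper_width"]*87,"F",q["wrist_force"].round(1))
    return d,w
def tooldown(Rc,tilt=0): # tool x=ex, y=-ey, z=-ez then turned by tilt deg about ex
    T=np.c_[Rc[:,0],-Rc[:,1],-Rc[:,2]]
    return Ro.from_rotvec(np.radians(tilt)*Rc[:,0]).as_matrix()@T
E
python3 - <<'E'
from h import *
Rc,pc=cradle(); T=tooldown(Rc)
plan(T,pc+Rc@[-.085,0,.12]); print(pc+Rc@[-.085,0,.12])
E
```

```text
t 0.1 shift [525.4 360.8 -29.8] rot [-0.034 -0.383 -0.184] | 638.0 24.4 w 86.88515582365545 F [-0.4 -0.6  0.1]
[0.58705027 0.02778899 0.26310362]
```

Request:
servo_tool --commands '[[[0, 35, 24, -2, 0, 0, 0], [0, 70, 48, -4, 0, 0, 0], [0, 105, 72, -6, 0, 0, 0], [0, 140, 96, -8, 0, 0, 0], [0, 175, 120, -10, 0, 0, 0]]]'

```text
time_s: 0.6
tcp_pos: [0.3652, 0.3888, 0.2433]
ee_rot: [[0.914, -0.405, -0.0], [-0.405, -0.914, -0.001], [-0.0, 0.001, -1.0]]
wrist_force: [0.5, 0.8, 0.5]
gripper_width: 1.005
gripper_force: 0.0
```

Request:
servo_tool --commands '[[[0, 35, 24, -2, 0, 0, 0], [0, 70, 48, -4, 0, 0, 0], [0, 105, 72, -6, 0, 0, 0], [0, 140, 96, -8, 0, 0, 0], [0, 175, 120, -10, 0, 0, 0]]]'

```text
time_s: 1.1
tcp_pos: [0.4764, 0.2082, 0.2534]
ee_rot: [[0.914, -0.406, -0.001], [-0.406, -0.914, -0.0], [-0.0, 0.0, -1.0]]
wrist_force: [0.4, 1.0, 0.1]
gripper_width: 0.997
gripper_force: 0.0
```

Request:
servo_tool --commands '[[[0, 35, 24, -2, -0.007, -0.076, -0.037], [0, 70, 48, -4, -0.014, -0.153, -0.074], [0, 105, 72, -6, -0.02, -0.23, -0.11], [0, 140, 96, -8, -0.027, -0.306, -0.147], [0, 175, 120, -10, -0.034, -0.383, -0.184]]]'

```text
time_s: 1.6
tcp_pos: [0.588, 0.0274, 0.2636]
ee_rot: [[0.902, -0.229, -0.367], [-0.211, -0.974, 0.089], [-0.377, -0.003, -0.926]]
wrist_force: [0.9, 1.4, -0.4]
gripper_width: 1.001
gripper_force: 0.0
```

Run:
```python
from h import *
Rc,pc=cradle(); T=tooldown(Rc)
plan(T,pc+Rc@[-.085,0,.12]);plan(T,pc+Rc@[-.085,0,.0]); print(r.sense()["joints"].round(1))
```

```text
t 1.6 shift [-0.8 -0.1  0.9] rot [-0.002  0.003  0.002] | 1.2 0.3 w 87.11370466225777 F [ 0.9  1.4 -0.4]
t 1.6 shift [-4.000e-01  1.000e-01  1.209e+02] rot [-0.002  0.003  0.002] | 120.9 0.3 w 87.11370466225777 F [ 0.9  1.4 -0.4]
[ 13.2  28.8  16.3  -9.9 -97.4  64.1]
```

Request:
servo_tool --commands '[[[0, 0, 0, 25, 0, 0, 0], [0, 0, 0, 50, 0, 0, 0], [0, 0, 0, 75, 0, 0, 0], [0, 0, 0, 100, 0, 0, 0], [0, 0, 0, 121, 0, 0, 0]]]'

```text
time_s: 2.1
tcp_pos: [0.5421, 0.0397, 0.1496]
ee_rot: [[0.902, -0.23, -0.366], [-0.213, -0.973, 0.088], [-0.377, -0.001, -0.926]]
wrist_force: [0.2, 0.8, 0.2]
gripper_width: 0.993
gripper_force: 0.0
```

Request:
servo_tool --commands '[[[0.4, 0, 0, 0, 0, 0, 0], [0.45, 0, 0, 0, 0, 0, 0], [0.5, 0, 0, 0, 0, 0, 0], [0.52, 0, 0, 0, 0, 0, 0], [0.54, 0, 0, 0, 0, 0, 0]]]'

```text
time_s: 2.6
tcp_pos: [0.5439, 0.0398, 0.1521]
ee_rot: [[0.903, -0.23, -0.363], [-0.212, -0.973, 0.088], [-0.373, -0.002, -0.928]]
wrist_force: [0.4, 0.0, -0.3]
gripper_width: 0.629
gripper_force: 0.0
```

Request:
servo_tool --commands '[[[0.56, 0, 0, 0, 0, 0, 0], [0.6, 0, 0, 0, 0, 0, 0], [0.62, 0, 0, 0, 0, 0, 0], [0.64, 0, 0, 0, 0, 0, 0], [0.64, 0, 0, 0, 0, 0, 0]]]'

```text
time_s: 3.1
tcp_pos: [0.544, 0.0423, 0.1515]
ee_rot: [[0.903, -0.23, -0.361], [-0.211, -0.973, 0.092], [-0.373, -0.007, -0.928]]
wrist_force: [-0.0, 6.6, 0.9]
gripper_width: 0.378
gripper_force: 29.1
```

Request:
servo_tool --commands '[[[0.66, 0, 0, 0, 0, 0, 0], [0.7, 0, 0, 0, 0, 0, 0], [0.75, 0, 0, 0, 0, 0, 0], [0.8, 0, 0, 0, 0, 0, 0], [0.8, 0, 0, 0, 0, 0, 0]]]'

```text
time_s: 3.6
tcp_pos: [0.544, 0.0424, 0.1515]
ee_rot: [[0.904, -0.23, -0.361], [-0.211, -0.973, 0.092], [-0.373, -0.007, -0.928]]
wrist_force: [0.3, 6.9, 1.7]
gripper_width: 0.376
gripper_force: 29.1
```

Run:
```python
from h import *
q=r.sense(); print(q["gripper_width"]*87,q["moment"],q["wrist_force"],q["tcp_pos"])
Rc,pc=cradle(); print((Rc.T@(q["tcp_pos"]-pc)*1000).round(1)); plan(tooldown(Rc),q["tcp_pos"])
```

```text
32.71140768549085 [ 2.01012576 -0.86002577 -0.89027023] [0.33708924 6.94395586 1.70912453] [0.54404784 0.04236524 0.1515112 ]
[-85.1   4.3  -0.4]
t 3.6 shift [0. 0. 0.] rot [-0.006 -0.002  0.002] | 0.0 0.4 w 32.71140768549085 F [0.3 6.9 1.7]
```

Request:
servo_tool --commands '[[[0.45, 0, -1, 0, 0, 0, 0], [0.45, 0, -2.6, 0, 0, 0, 0], [0.45, 0, -2.6, 0, -0.09, 0, 0], [0.45, 0, -2.6, 0, -0.18, 0, 0], [0.62, 0, -2.6, 0, -0.18, 0, 0]]]'

```text
time_s: 4.1
tcp_pos: [0.5435, 0.0432, 0.1504]
ee_rot: [[0.902, -0.157, -0.401], [-0.21, -0.973, -0.091], [-0.376, 0.167, -0.911]]
wrist_force: [0.1, 0.1, -0.8]
gripper_width: 0.515
gripper_force: 0.0
```

Request:
servo_tool --commands '[[[0.64, 0, 0, 0, 0, 0, 0], [0.68, 0, 0, 0, 0, 0, 0], [0.75, 0, 0, 0, 0, 0, 0], [0.8, 0, 0, 0, 0, 0, 0], [0.8, 0, 0, 0, 0, 0, 0]]]'

```text
time_s: 4.6
tcp_pos: [0.5436, 0.0423, 0.1511]
ee_rot: [[0.902, -0.162, -0.4], [-0.213, -0.973, -0.087], [-0.375, 0.163, -0.913]]
wrist_force: [-1.6, 2.4, -3.2]
gripper_width: 0.409
gripper_force: 30.0
```

Run:
```python
from h import *
q=r.sense(); w=q["gripper_width"]*87;print(w,45.6-np.degrees(np.arccos(min(w/40,1))),q["moment"],q["wrist_force"],q["tcp_pos"])
Rc,pc=cradle(); print((Rc.T@(q["tcp_pos"]-pc)*1000).round(1)); plan(tooldown(Rc),q["tcp_pos"])
```

```text
35.568203697327384 18.373528510415667 [ 1.13853943 -0.86978649 -0.48015655] [-1.5771279   2.43366111 -3.15179286] [0.54364864 0.04230037 0.15114757]
[-85.3   4.1  -0.9]
t 4.6 shift [0. 0. 0.] rot [0.177 0.    0.   ] | 0.0 10.2 w 35.568203697327384 F [-1.6  2.4 -3.2]
```

Request:
servo_tool --commands '[[[0.45, 0, 0, 0, 0, 0, 0], [0.45, 0, 0, 0, 0, 0, 0], [0.45, 0, 0, 0, 0.12, 0, 0], [0.45, 0, 0, 0, 0.24, 0, 0], [0.5, 0, 0, 0, 0.34, 0, 0]]]'

```text
time_s: 5.1
tcp_pos: [0.5445, 0.0417, 0.1524]
ee_rot: [[0.904, -0.285, -0.32], [-0.212, -0.946, 0.244], [-0.372, -0.153, -0.915]]
wrist_force: [0.7, 0.3, 0.2]
gripper_width: 0.52
gripper_force: 0.0
```

Request:
servo_tool --commands '[[[0.6, 0, 0, 0, 0, 0, 0], [0.7, 0, 0, 0, 0, 0, 0], [0.75, 0, 0, 0, 0, 0, 0], [0.8, 0, 0, 0, 0, 0, 0], [0.85, 0, 0, 0, 0, 0, 0]]]'

```text
time_s: 5.6
tcp_pos: [0.5443, 0.0425, 0.1517]
ee_rot: [[0.903, -0.283, -0.323], [-0.212, -0.947, 0.24], [-0.374, -0.149, -0.916]]
wrist_force: [1.5, -2.5, 3.2]
gripper_width: 0.336
gripper_force: 29.2
```

Run:
```python
from h import *
q=r.sense(); w=q["gripper_width"]*87;print(w,45.6-np.degrees(np.arccos(min(w/40,1))),q["moment"],q["wrist_force"],q["tcp_pos"])
Rc,pc=cradle(); print((Rc.T@(q["tcp_pos"]-pc)*1000).round(1)); plan(tooldown(Rc),q["tcp_pos"])
```

```text
29.23438714571937 2.5585124387680693 [-0.62333817 -0.6338306  -0.07910794] [ 1.4676882  -2.50092969  3.18160284] [0.54427012 0.04246753 0.15170802]
[-85.    4.4  -0.1]
t 5.6 shift [0. 0. 0.] rot [-0.16  -0.001  0.002] | 0.0 9.2 w 29.23438714571937 F [ 1.5 -2.5  3.2]
```

Request:
servo_tool --commands '[[[0.9, 0, 0, 0, -0.12, 0, 0], [0.9, 0, 0, 0, -0.24, 0, 0], [0.9, 0, 0, 0, -0.36, 0, 0], [0.9, 0, 0, 0, -0.48, 0, 0], [0.9, 0, 0, 0, -0.6, 0, 0]]]'

```text
time_s: 6.1
tcp_pos: [0.5443, 0.0423, 0.1518]
ee_rot: [[0.903, -0.049, -0.426], [-0.211, -0.916, -0.342], [-0.374, 0.399, -0.837]]
wrist_force: [0.4, -7.0, -2.3]
gripper_width: 0.334
gripper_force: 29.2
```

Run:
```python
from h import *
q=r.sense(); w=q["gripper_width"]*87;print(w,q["joints"].round(1),q["moment"],q["wrist_force"],q["tcp_pos"])
Rc,pc=cradle(); print((Rc.T@(q["tcp_pos"]-pc)*1000).round(1)); plan(tooldown(Rc),q["tcp_pos"])
```

```text
29.079142877760198 [ 25.4  33.7  -2.2   7.2 -86.5  53.9] [-0.38884359 -1.20546388  0.85430885] [ 0.37177958 -7.04470075 -2.30954321] [0.54426334 0.04229469 0.15180839]
[-85.    4.3  -0. ]
t 6.1 shift [0. 0. 0.] rot [ 0.445 -0.001  0.002] | 0.0 25.5 w 29.079142877760198 F [ 0.4 -7.  -2.3]
```

Request:
servo_tool --commands '[[[0.9, 0, 0, 0, -0.12, 0, 0], [0.9, 0, 0, 0, -0.24, 0, 0], [0.9, 0, 0, 0, -0.36, 0, 0], [0.9, 0, 0, 0, -0.48, 0, 0], [0.9, 0, 0, 0, -0.6, 0, 0]]]'

```text
time_s: 6.6
tcp_pos: [0.5442, 0.0422, 0.1519]
ee_rot: [[0.903, 0.202, -0.381], [-0.211, -0.562, -0.799], [-0.375, 0.802, -0.465]]
wrist_force: [3.7, -10.7, 0.3]
gripper_width: 0.335
gripper_force: 29.2
```

Run:
```python
from h import *
q=r.sense(); w=q["gripper_width"]*87;print(w,q["joints"].round(1),q["moment"],q["wrist_force"],q["tcp_pos"])
Rc,pc=cradle(); print((Rc.T@(q["tcp_pos"]-pc)*1000).round(1)); plan(tooldown(Rc,-90),q["tcp_pos"])
```

```text
29.18566025700371 [ 34.5  42.5  -9.3  26.4 -96.2  43.2] [ 0.55256134 -0.81386485  1.68886196] [  3.65774558 -10.74209382   0.34179802] [0.54424653 0.0421648  0.15194888]
[-85.    4.1   0.1]
t 6.6 shift [0. 0. 0.] rot [-0.525 -0.002  0.001] | 0.0 30.1 w 29.18566025700371 F [  3.7 -10.7   0.3]
```

Request:
servo_tool --commands '[[[0.9, 0, 0, 0, -0.11, 0, 0], [0.9, 0, 0, 0, -0.22, 0, 0], [0.9, 0, 0, 0, -0.33, 0, 0], [0.9, 0, 0, 0, -0.43, 0, 0], [0.9, 0, 0, 0, -0.525, 0, 0]]]'

```text
time_s: 7.1
tcp_pos: [0.5444, 0.0421, 0.152]
ee_rot: [[0.902, 0.365, -0.229], [-0.212, -0.087, -0.973], [-0.376, 0.927, -0.001]]
wrist_force: [8.0, -12.1, 4.1]
gripper_width: 0.335
gripper_force: 29.3
```

Run:
```python
from h import *
q=r.sense(); w=q["gripper_width"]*87;print(w,q["joints"].round(1),q["moment"],q["wrist_force"],q["tcp_pos"])
Rc,pc=cradle(); print((Rc.T@(q["tcp_pos"]-pc)*1000).round(1)); plan(tooldown(Rc,-90),q["tcp_pos"])
```

```text
29.16361453384816 [  38.4   51.5  -18.3   40.1 -105.7   34.9] [0.99309033 0.07691299 2.19049095] [  8.03698076 -12.06626023   4.05336121] [0.54442661 0.04212335 0.15204249]
[-84.9   4.1   0.3]
t 7.1 shift [0. 0. 0.] rot [-0.    -0.001  0.001] | 0.0 0.1 w 29.16361453384816 F [  8.  -12.1   4.1]
```

Request:
servo_tool --commands '[[[0.5, 0, 0, 0, 0, 0, 0], [0.3, 0, 0, 0, 0, 0, 0], [0.2, 0, 0, 0, 0.1, 0, 0], [0.1, 0, 0, 0, 0.24, 0, 0], [0, 0, 0, 0, 0.38, 0, 0]]]'

```text
time_s: 7.6
tcp_pos: [0.544, 0.0437, 0.1507]
ee_rot: [[0.903, 0.25, -0.35], [-0.21, -0.452, -0.867], [-0.375, 0.856, -0.356]]
wrist_force: [-0.0, -0.6, 0.4]
gripper_width: 0.699
gripper_force: 0.0
```

Request:
servo_tool --commands '[[[0, 0, 0, 0, 0.14, 0, 0], [0, 0, 0, 0, 0.28, 0, 0], [0, 0, 0, 0, 0.42, 0, 0], [0, 0, 0, 0, 0.56, 0, 0], [0, 0, 0, 0, 0.7, 0, 0]]]'

```text
time_s: 8.1
tcp_pos: [0.5443, 0.0437, 0.152]
ee_rot: [[0.904, -0.036, -0.427], [-0.21, -0.905, -0.37], [-0.373, 0.424, -0.825]]
wrist_force: [0.7, -0.0, 0.9]
gripper_width: 0.995
gripper_force: 0.0
```

Request:
servo_tool --commands '[[[0, 0, 0, 0, 0.1, 0, 0], [0, 0, 0, 0, 0.2, 0, 0], [0, 0, 0, 0, 0.3, 0, 0], [0, 0, 0, 0, 0.4, 0, 0], [0, 0, 0, 0, 0.49, 0, 0]]]'

```text
time_s: 8.6
tcp_pos: [0.5442, 0.0431, 0.1521]
ee_rot: [[0.903, -0.233, -0.36], [-0.212, -0.973, 0.097], [-0.373, -0.012, -0.928]]
wrist_force: [-0.0, 0.1, 0.1]
gripper_width: 1.006
gripper_force: 0.0
```

Run:
```python
from h import *
q=r.sense(); w=q["gripper_width"]*87;print(w,q["joints"].round(1),q["wrist_force"],q["tcp_pos"])
Rc,pc=cradle(); print((Rc.T@(q["tcp_pos"]-pc)*1000).round(1)); plan(tooldown(Rc),q["tcp_pos"])
```

```text
87.4879236973183 [ 15.2  29.2   0.7 -11.  -80.9  65.1] [-0.0412369   0.1277041   0.08438219] [0.54415994 0.04314282 0.15208649]
[-85.4   5.1   0.1]
t 8.6 shift [0. 0. 0.] rot [-0.012 -0.002  0.002] | 0.0 0.7 w 87.4879236973183 F [-0.   0.1  0.1]
```

Request:
servo_tool --commands '[[[0, 0, 0, -30, 0, 0, 0], [0, 0, 0, -65, 0, 0, 0], [0, 25, 1, -90, 0, 0, 0], [0, 55, 2, -90, 0, 0, 0], [0, 85, 2.6, -90, 0.012, 0, 0]]]'

```text
time_s: 9.1
tcp_pos: [0.654, 0.0145, 0.2042]
ee_rot: [[0.904, -0.235, -0.357], [-0.211, -0.972, 0.106], [-0.372, -0.02, -0.928]]
wrist_force: [0.5, 1.5, 0.1]
gripper_width: 1.001
gripper_force: 0.0
```

Request:
servo_tool --commands '[[[0, 0, 0, 15, 0, 0, 0], [0, 0, 0, 35, 0, 0, 0], [0, 0, 0, 48, 0, 0, 0], [0, 0, 0, 56, 0, 0, 0], [0.14, 0, 0, 56, 0, 0, 0]]]'

```text
time_s: 9.6
tcp_pos: [0.6318, 0.0199, 0.1502]
ee_rot: [[0.902, -0.235, -0.362], [-0.212, -0.972, 0.104], [-0.376, -0.017, -0.926]]
wrist_force: [0.2, 0.1, 0.2]
gripper_width: 0.971
gripper_force: 0.0
```

Request:
servo_tool --commands '[[[0.17, 0, 0, 0, 0, 0, 0], [0.2, 0, 0, 0, 0, 0, 0], [0.25, 0, 0, 0, 0, 0, 0], [0.3, 0, 0, 0, 0, 0, 0], [0.3, 0, 0, 0, 0, 0, 0]]]'

```text
time_s: 10.1
tcp_pos: [0.6333, 0.0199, 0.152]
ee_rot: [[0.904, -0.236, -0.358], [-0.212, -0.972, 0.105], [-0.372, -0.019, -0.928]]
wrist_force: [2.2, 4.2, 2.7]
gripper_width: 0.822
gripper_force: 30.0
```

Run:
```python
from h import *
q=r.sense(); w=q["gripper_width"]*87;print(w,q["joints"].round(1),q["wrist_force"],q["moment"],q["tcp_pos"],q["gripper_force"])
Rc,pc=cradle(); print((Rc.T@(q["tcp_pos"]-pc)*1000).round(1)); plan(tooldown(Rc),q["tcp_pos"])
```

```text
71.47936378103829 [ 11.4  37.2  15.1 -10.  -87.5  67.3] [2.15939249 4.15054448 2.71729587] [ 1.02687951 -0.83400018 -0.6185456 ] [0.63330738 0.0199412  0.15197617] 29.974663853645325
[ 0.   3.  34.5]
t 10.1 shift [0. 0. 0.] rot [-0.02  -0.002  0.002] | 0.0 1.2 w 71.47936378103829 F [2.2 4.2 2.7]
```

Request:
servo_tool --commands '[[[0.05, 0, 0, 0, 0, 0, 0], [0, 0, 0, 0, 0, 0, 0], [0, 0, 0, -20, 0, 0, 0], [0, 0, 0, -35, 0, 0, 0], [0, 0, 0, -35, 0.02, 0, 0]]]'

```text
time_s: 10.6
tcp_pos: [0.6461, 0.0152, 0.1846]
ee_rot: [[0.904, -0.243, -0.353], [-0.212, -0.969, 0.123], [-0.372, -0.037, -0.927]]
wrist_force: [0.6, -0.7, -0.3]
gripper_width: 0.997
gripper_force: 0.0
```

Request:
servo_tool --commands '[[[0, 0, 0, 0, 0, 0, -0.14], [0, 0, 0, 0, 0, 0, -0.28], [0, 0, 0, 0, 0, 0, -0.42], [0, 0, 0, 0, 0, 0, -0.56], [0, 0, 0, 0, 0, 0, -0.7]]]'

```text
time_s: 11.1
tcp_pos: [0.6441, 0.0151, 0.1821]
ee_rot: [[0.844, 0.399, -0.358], [0.466, -0.876, 0.124], [-0.264, -0.272, -0.925]]
wrist_force: [0.2, 0.3, -0.5]
gripper_width: 1.002
gripper_force: 0.0
```

Request:
servo_tool --commands '[[[0, 0, 0, 0, 0, 0, -0.14], [0, 0, 0, 0, 0, 0, -0.28], [0, 0, 0, 0, 0, 0, -0.42], [0, 0, 0, 0, 0, 0, -0.56], [0, 0, 0, 0, 0, 0, -0.7]]]'

```text
time_s: 11.6
tcp_pos: [0.6441, 0.0151, 0.1821]
ee_rot: [[0.389, 0.849, -0.358], [0.921, -0.369, 0.124], [-0.027, -0.378, -0.925]]
wrist_force: [0.7, -1.1, 1.0]
gripper_width: 0.999
gripper_force: 0.0
```

```bash
sed -i 's/^SP=.*/SP=np.array([.6207,.0229,0]); YAW=np.radians(-14.1)/' h.py
python3 - <<'E'
from h import *
q=r.sense();print(q["joints"].round(1))
Rc,pc=cradle();print((Rc.T@(q["tcp_pos"]-pc)*1000).round(1))
T=tooldown(Rc)@rz(-np.pi/2); plan(T,pc+Rc@[0,0,.034])
for P in([.63330738,.0199412,.15197617],[.54427,.04236,.1517]): print((Rc.T@(np.array(P)-pc)*1000).round(1))
E
```

```text
[ 10.4  37.1  19.5 -10.8 -92.  147.9]
[-0.5 -1.9 66.8]
t 11.6 shift [ 0.9  0.5 32.8] rot [-0.006 -0.033 -0.152] | 32.9 8.9 w 86.91568030758316 F [ 0.7 -1.1  1. ]
[ 0.   0.2 34.5]
[-85.    0.3  -0.2]
```

Request:
servo_tool --commands '[[[0, 0, 0, 0, -0.003, -0.016, -0.076], [0, 1, 0.5, 10, -0.006, -0.033, -0.152], [0, 1, 0.5, 20, -0.006, -0.033, -0.152], [0, 1, 0.5, 33, -0.006, -0.033, -0.152], [0.25, 1, 0.5, 33, -0.006, -0.033, -0.152]]]'

```text
time_s: 12.1
tcp_pos: [0.632, 0.0203, 0.1501]
ee_rot: [[0.249, 0.897, -0.366], [0.968, -0.232, 0.091], [-0.004, -0.377, -0.926]]
wrist_force: [-0.2, -0.4, -0.1]
gripper_width: 0.961
gripper_force: 0.0
```

Request:
servo_tool --commands '[[[0.28, 0, 0, 0, 0, 0, 0], [0.32, 0, 0, 0, 0, 0, 0], [0.36, 0, 0, 0, 0, 0, 0], [0.4, 0, 0, 0, 0, 0, 0], [0.45, 0, 0, 0, 0, 0, 0]]]'

```text
time_s: 12.6
tcp_pos: [0.6344, 0.0204, 0.1533]
ee_rot: [[0.248, 0.899, -0.36], [0.969, -0.231, 0.091], [-0.002, -0.371, -0.928]]
wrist_force: [0.6, 0.3, 2.1]
gripper_width: 0.682
gripper_force: 30.0
```

Run:
```python
from h import *
q=r.sense(); w=q["gripper_width"]*87;print(w,q["wrist_force"],q["moment"],q["gripper_force"])
Rc,pc=cradle();print((Rc.T@(q["tcp_pos"]-pc)*1000).round(1))
T=tooldown(Rc)@rz(-np.pi/2); plan(T,pc+Rc@[0,0,.034])
```

```text
59.37133628613643 [0.63876718 0.34548557 2.10756857] [-0.18103692 -0.56594136  0.01557154] 29.995978474617004
[ 0.4  0.9 36.1]
t 12.6 shift [-0.9 -0.4  2. ] rot [ 0.004 -0.    -0.005] | 2.3 0.3 w 59.37133628613643 F [0.6 0.3 2.1]
```

```bash
sed -i 's/^SP=.*/SP=np.array([.6211,.0228,0]); YAW=np.radians(-14.1)/' h.py
python3 - <<'E'
from h import *
t=load("top0"); print(onplane(t,[(374,271),(363,281),(386,284)],.04).round(3))
b=np.array([.4744,-.2649,0]); B=rz(np.radians(7.5))
T=np.c_[B[:,1],B[:,0],-B[:,2]]; plan(T,b+[0,0,.2]);
E
```

```text
[[ 0.406 -0.238  0.04 ]
 [ 0.382 -0.211  0.04 ]
 [ 0.374 -0.267  0.04 ]]
t 12.6 shift [-316.1  -95.3  -11.6] rot [-0.376 -0.071 -0.377] | 330.4 30.8 w 59.37133628613643 F [0.6 0.3 2.1]
```

Request:
servo_tool --commands '[[[0.2, 0, 0, 0, 0, 0, 0], [0.2, 0, 0, -5, 0, 0, 0], [0.2, 0, 0, -40, 0, 0, 0], [0.3, -30, -10, -70, 0, 0, 0], [0.3, -76, -25, -72, 0, 0, 0]]]'

```text
time_s: 13.1
tcp_pos: [0.6219, -0.0536, 0.232]
ee_rot: [[0.245, 0.903, -0.354], [0.97, -0.228, 0.089], [-0.001, -0.364, -0.931]]
wrist_force: [-0.7, -1.7, 0.2]
gripper_width: 0.726
gripper_force: 0.0
```

Request:
servo_tool --commands '[[[0.3, -48, -14, 10, -0.075, -0.014, -0.075], [0.3, -96, -28, 25, -0.15, -0.028, -0.15], [0.3, -144, -42, 40, -0.225, -0.042, -0.225], [0.3, -192, -56, 50, -0.3, -0.056, -0.3], [0.3, -240, -70, 60, -0.376, -0.071, -0.377]]]'

```text
time_s: 13.6
tcp_pos: [0.4885, -0.1669, 0.1939]
ee_rot: [[-0.056, 0.998, 0.01], [0.994, 0.056, -0.091], [-0.091, 0.005, -0.996]]
wrist_force: [-0.1, 0.2, 0.5]
gripper_width: 0.7
gripper_force: 0.0
```

Run:
```python
from h import *
b=np.array([.4744,-.2649,0]); B=rz(np.radians(7.5))
T=np.c_[B[:,1],B[:,0],-B[:,2]]; plan(T,b+[0,0,.038]); print(r.sense()["joints"].round(1))
c=r.capture("side"); pickle.dump(c,open("side1.pkl","wb")); cv2.imwrite("pics/side1.png",cv2.resize(c["pixels"][130:370,220:400],(600,800))[:600,:,::-1])
```

```text
t 13.6 shift [-82.5 -20.3 164. ] rot [ 0.001  0.091 -0.075] | 184.7 6.8 w 60.86264638314079 F [-0.1  0.2  0.5]
[  2.2  12.5 -22.    6.3 -55.4 177.4]
```

View pics/side1.png

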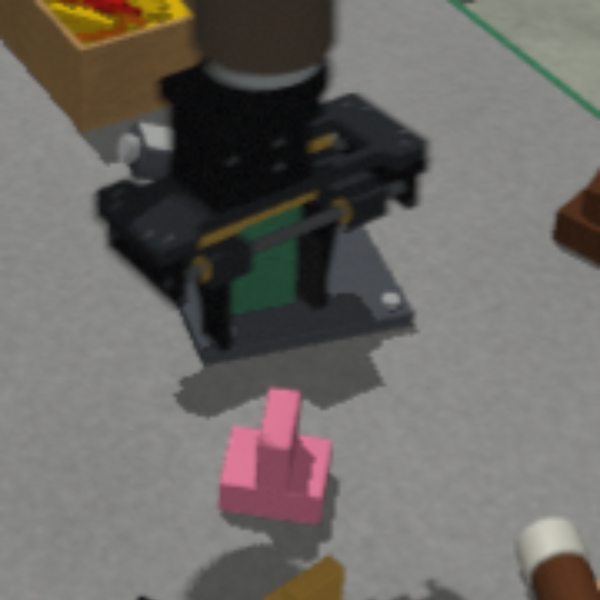

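Request:
servo_tool --commands '[[[0.3, -16, -4, 0, 0, 0.02, 0], [0.3, -32, -8, 0, 0, 0.04, 0], [0.3, -48, -12, 10, 0, 0.06, 0], [0.3, -64, -16, 30, 0, 0.09, 0], [0.3, -82, -20, 50, 0, 0.09, 0]]]'

```text
time_s: 14.15
tcp_pos: [0.4753, -0.1985, 0.1448]
ee_rot: [[0.002, 1.0, 0.006], [0.996, -0.002, -0.084], [-0.084, 0.006, -0.996]]
wrist_force: [-0.8, -0.0, 0.6]
gripper_width: 0.699
gripper_force: 0.0
```

Request:
servo_tool --commands '[[[0.3, 0, 0, 0, 0, 0, 0.149], [0.3, 0, 0, 0, 0, 0, 0.298], [0.3, 0, 0, 0, 0, 0, 0.447], [0.3, 0, 0, 0, 0, 0, 0.596], [0.3, 0, 0, 0, 0, 0, 0.745]]]'

```text
time_s: 14.65
tcp_pos: [0.4753, -0.1982, 0.1451]
ee_rot: [[0.684, 0.73, 0.005], [0.728, -0.681, -0.084], [-0.058, 0.061, -0.996]]
wrist_force: [0.0, -0.5, -0.6]
gripper_width: 0.698
gripper_force: 0.0
```

Request:
servo_tool --commands '[[[0.3, 0, 0, 0, 0, 0, 0.149], [0.3, 0, 0, 0, 0, 0, 0.298], [0.3, 0, 0, 0, 0, 0, 0.447], [0.3, 0, 0, 0, 0, 0, 0.596], [0.3, 0, 0, 0, 0, 0, 0.745]]]'

```text
time_s: 15.15
tcp_pos: [0.4753, -0.1982, 0.1451]
ee_rot: [[0.997, 0.073, 0.005], [0.073, -0.994, -0.084], [-0.001, 0.084, -0.996]]
wrist_force: [0.2, 0.1, 0.9]
gripper_width: 0.698
gripper_force: 0.0
```

Request:
servo_tool --commands '[[[0.3, 0, 0, 0, 0, 0, 0.149], [0.3, 0, 0, 0, 0, 0, 0.298], [0.3, 0, 0, 0, 0, 0, 0.447], [0.3, 0, 0, 0, 0, 0, 0.596], [0.3, 0, 0, 0, 0, 0, 0.745]]]'

```text
time_s: 15.65
tcp_pos: [0.4753, -0.1982, 0.1451]
ee_rot: [[0.783, -0.622, 0.005], [-0.62, -0.78, -0.084], [0.056, 0.063, -0.996]]
wrist_force: [-0.5, 0.5, -0.1]
gripper_width: 0.703
gripper_force: 0.0
```

Request:
servo_tool --commands '[[[0.3, 0, 0, 0, 0, 0, 0.149], [0.3, 0, 0, 0, 0, 0, 0.298], [0.3, 0, 0, 0, 0, 0, 0.447], [0.3, 0, 0, 0, 0, 0, 0.596], [0.3, 0, 0, 0, 0, 0, 0.745]]]'

```text
time_s: 16.15
tcp_pos: [0.4753, -0.1982, 0.1451]
ee_rot: [[0.153, -0.988, 0.005], [-0.985, -0.153, -0.084], [0.084, 0.008, -0.996]]
wrist_force: [0.2, -0.3, -0.3]
gripper_width: 0.7
gripper_force: 0.0
```

Run:
```python
from h import *
b=np.array([.4744,-.2649,0]); B=rz(np.radians(7.5))
T=np.c_[-B[:,1],-B[:,0],-B[:,2]]; plan(T,b+[0,0,.038]); print(r.sense()["joints"].round(1))
```

```text
t 16.15 shift [ 56.5  10.2 112.3] rot [ 0.007 -0.084  0.023] | 126.1 5.0 w 60.89497591242335 F [ 0.2 -0.3 -0.3]
[ -1.8  15.5 -25.9   6.5 -48.3   6.3]
```

Request:
servo_tool --commands '[[[0.3, 28, 5, 0, 0, -0.04, 0.01], [0.3, 56.5, 10, 5, 0.007, -0.084, 0.023], [0.3, 56.5, 10, 40, 0.007, -0.084, 0.023], [0.3, 56.5, 10, 80, 0.007, -0.084, 0.023], [0.3, 56.5, 10, 112, 0.007, -0.084, 0.023]]]'

```text
time_s: 16.65
tcp_pos: [0.4742, -0.2656, 0.0364]
ee_rot: [[0.136, -0.991, -0.001], [-0.991, -0.136, 0.0], [-0.0, 0.001, -1.0]]
wrist_force: [-0.8, 0.2, -1.4]
gripper_width: 0.701
gripper_force: 0.0
```

Request:
servo_tool --commands '[[[0.45, 0, 0, 0, 0, 0, 0], [0.5, 0, 0, 0, 0, 0, 0], [0.52, 0, 0, 0, 0, 0, 0], [0.55, 0, 0, 0, 0, 0, 0], [0.6, 0, 0, 0, 0, 0, 0]]]'

```text
time_s: 17.15
tcp_pos: [0.4746, -0.2644, 0.0407]
ee_rot: [[0.139, -0.99, 0.002], [-0.99, -0.139, -0.001], [0.002, -0.002, -1.0]]
wrist_force: [-1.9, -0.3, 4.6]
gripper_width: 0.457
gripper_force: 30.0
```

Run:
```python
from h import *
b=np.array([.4744,-.2649,0]); B=rz(np.radians(7.5)); q=r.sense()
T=np.c_[-B[:,1],-B[:,0],-B[:,2]]; plan(T,b+[0,0,.038]); print(q["gripper_force"],q["tcp_pos"],q["ee_rot"].round(3).tolist(),q["joints"].round(1),q["moment"])
```

```text
t 17.15 shift [0.4 0.2 2.7] rot [-0.002 -0.002  0.009] | 2.7 0.5 w 39.77332695561831 F [-1.9 -0.3  4.6]
30.002101957798004 [ 0.47455698 -0.26443866  0.04069126] [[0.139, -0.99, 0.002], [-0.99, -0.139, -0.001], [0.002, -0.002, -1.0]] [-12.   26.8 -24.5   0.1 -38.6  19.9] [ 0.03309348  0.22437954 -0.03818027]
```

Request:
servo_tool --commands '[[[0.35, 0, 0, 0, 0, 0, 0], [0.35, 0, 0, 0, 0, 0, 0], [0.35, 0, 0, -25, 0, 0, 0], [0.35, 0, 0, -50, 0, 0, 0], [0.4, 0, 0, -50, 0, 0, -0.13]]]'

```text
time_s: 17.65
tcp_pos: [0.4762, -0.2649, 0.0925]
ee_rot: [[0.27, -0.963, 0.007], [-0.963, -0.27, -0.003], [0.004, -0.006, -1.0]]
wrist_force: [1.3, -0.8, 0.0]
gripper_width: 0.621
gripper_force: 0.0
```

Request:
servo_tool --commands '[[[0.4, 0, 0, 0, 0, 0, -0.145], [0.4, 0, 0, 0, 0, 0, -0.29], [0.4, 0, 0, 0, 0, 0, -0.435], [0.4, 0, 0, 0, 0, 0, -0.58], [0.4, 0, 0, 0, 0, 0, -0.72]]]'

```text
time_s: 18.15
tcp_pos: [0.4737, -0.2641, 0.089]
ee_rot: [[0.839, -0.545, -0.0], [-0.545, -0.839, -0.0], [-0.0, 0.0, -1.0]]
wrist_force: [-0.6, 0.4, 0.7]
gripper_width: 0.6
gripper_force: 0.0
```

Request:
servo_tool --commands '[[[0.4, 0, 0, 0, 0, 0, -0.145], [0.4, 0, 0, 0, 0, 0, -0.29], [0.4, 0, 0, 0, 0, 0, -0.435], [0.4, 0, 0, 0, 0, 0, -0.58], [0.4, 0, 0, 0, 0, 0, -0.72]]]'

```text
time_s: 18.65
tcp_pos: [0.4737, -0.2641, 0.089]
ee_rot: [[0.99, 0.143, -0.0], [0.143, -0.99, -0.0], [-0.0, 0.0, -1.0]]
wrist_force: [-0.2, -0.5, 0.0]
gripper_width: 0.602
gripper_force: 0.0
```

Run:
```python
from h import *
b=np.array([.47456,-.26444,0]); B=rz(np.radians(8.0))
T=np.c_[B[:,0],-B[:,1],-B[:,2]]; plan(T,b+[0,0,.040]); print(r.sense()["joints"].round(1))
```

```text
t 18.65 shift [ 0.8  0.4 49. ] rot [0.    0.    0.004] | 49.0 0.2 w 52.36104403147112 F [-0.2 -0.5  0. ]
[-12.   22.8 -22.    0.  -45.3 110.2]
```

Request:
servo_tool --commands '[[[0.4, 0.8, 0.4, 15, 0, 0, 0], [0.4, 0.8, 0.4, 30, 0, 0, 0], [0.4, 0.8, 0.4, 42, 0, 0, 0], [0.4, 0.8, 0.4, 49, 0, 0, 0], [0.4, 0.8, 0.4, 49, 0, 0, 0]]]'

```text
time_s: 19.15
tcp_pos: [0.4739, -0.2644, 0.039]
ee_rot: [[0.991, 0.137, -0.003], [0.137, -0.991, 0.0], [-0.003, -0.001, -1.0]]
wrist_force: [-0.4, -0.0, 0.1]
gripper_width: 0.602
gripper_force: 0.0
```

Run:
```python
from h import *
b=np.array([.47456,-.26444,0]); B=rz(np.radians(8.0))
T=np.c_[B[:,0],-B[:,1],-B[:,2]]; plan(T,b+[0,0,.040])
```

```text
t 19.15 shift [ 0.6  0.2 -1. ] rot [-0.001  0.003 -0.002] | 1.2 0.2 w 52.389194637426925 F [-0.4 -0.   0.1]
```

Request:
servo_tool --commands '[[[0.6, 0, 0, 0, 0, 0, 0], [0.75, 0, 0, 0, 0, 0, 0], [0.85, 0, 0, 0, 0, 0, 0], [0.95, 0, 0, 0, 0, 0, 0], [1, 0, 0, 0, 0, 0, 0]]]'

```text
time_s: 19.65
tcp_pos: [0.4747, -0.2646, 0.0403]
ee_rot: [[0.99, 0.138, 0.0], [0.138, -0.99, -0.001], [-0.0, 0.001, -1.0]]
wrist_force: [-0.4, 0.4, -0.9]
gripper_width: 0.227
gripper_force: 0.0
```

Run:
```python
from h import *
b=np.array([.47456,-.26444,0]); B=rz(np.radians(8.0))
T=np.c_[B[:,0],-B[:,1],-B[:,2]]; plan(T,b+[0,0,.040]); q=r.sense();print(q["tcp_pos"],q["gripper_force"])
```

```text
t 19.65 shift [-0.2 -0.2  0.3] rot [ 0.001  0.    -0.002] | 0.3 0.1 w 19.757414009313994 F [-0.4  0.4 -0.9]
[ 0.47473345 -0.26457901  0.04025624] 0.0
```

Request:
servo_tool --commands '[[[1, 0, 0, 0, 0, 0, 0], [1, 0, 0, 0, 0, 0, 0], [1, 0, 0, 0, 0, 0, 0], [1, 0, 0, -1, 0, 0, 0], [1, 0, 0, -4, 0, 0, 0]]]'

```text
time_s: 20.15
tcp_pos: [0.4737, -0.2643, 0.0431]
ee_rot: [[0.991, 0.137, -0.003], [0.137, -0.991, 0.0], [-0.003, -0.001, -1.0]]
wrist_force: [-0.3, -0.1, -2.8]
gripper_width: 0.178
gripper_force: 30.0
```

Request:
servo_tool --commands '[[[1, 0, 0, -20, 0, 0, 0], [1, 0, 0, -55, 0, 0, 0], [1, 0, 0, -95, 0, 0, 0], [1, 0, 0, -130, 0, 0, 0], [1, 0, 0, -160, 0, 0, 0]]]'

```text
time_s: 20.65
tcp_pos: [0.4745, -0.2645, 0.2057]
ee_rot: [[0.991, 0.137, 0.0], [0.137, -0.991, -0.0], [0.0, 0.0, -1.0]]
wrist_force: [0.3, -0.7, -3.8]
gripper_width: 0.176
gripper_force: 30.0
```

Run:
```python
from h import *
Rc,pc=cradle(); T=tooldown(Rc)
plan(T,pc+Rc@[0,0,.014+.0403+.06]); q=r.sense();print(q["tcp_pos"],q["gripper_force"],q["joints"].round(1),pc+Rc@[0,0,.014+.0403+.06])
```

```text
t 20.65 shift [ 224.4 -248.4  -20.4] rot [ 0.074 -0.38   0.379] | 335.4 31.0 w 15.35503408334576 F [ 0.3 -0.7 -3.8]
[ 0.47445136 -0.26450307  0.20567945] 29.99952793121338 [-12.   15.4 -13.6   0.  -61.  109.9] [0.66262753 0.01236901 0.22597711]
```

Request:
servo_tool --commands '[[[1, 22, -25, -15, 0, 0, 0], [1, 45, -50, -30, 0, 0, 0], [1, 67, -75, -45, 0, 0, 0], [1, 90, -100, -50, 0, 0, 0], [1, 112, -124, -50, 0, 0, 0]]]'

```text
time_s: 21.15
tcp_pos: [0.5692, -0.125, 0.2545]
ee_rot: [[0.991, 0.137, 0.001], [0.137, -0.991, -0.0], [0.001, 0.0, -1.0]]
wrist_force: [0.6, -0.8, -3.2]
gripper_width: 0.181
gripper_force: 30.0
```

Request:
servo_tool --commands '[[[1, 22, -25, 6, 0.014, -0.076, 0.076], [1, 45, -50, 12, 0.028, -0.152, 0.152], [1, 67, -75, 18, 0.043, -0.228, 0.228], [1, 90, -100, 24, 0.058, -0.304, 0.303], [1, 112, -124, 30, 0.074, -0.38, 0.379]]]'

```text
time_s: 21.65
tcp_pos: [0.6631, 0.0136, 0.2226]
ee_rot: [[0.897, -0.246, -0.368], [-0.228, -0.969, 0.092], [-0.379, 0.001, -0.925]]
wrist_force: [0.5, -1.0, -3.3]
gripper_width: 0.182
gripper_force: 30.0
```

Request:
servo_tool --commands '[[[1, 0, 0, 0, 0, 0, 0], [1, 0, 0, 0, 0, 0, 0], [1, 0, 0, 0, 0, 0, 0], [1, 0, 0, 0, 0, 0, 0], [1, 0, 0, 0, 0, 0, 0]]]'

```text
time_s: 22.15
tcp_pos: [0.662, 0.0113, 0.2256]
ee_rot: [[0.9, -0.244, -0.362], [-0.226, -0.97, 0.092], [-0.374, -0.001, -0.928]]
wrist_force: [-0.2, 0.3, -2.9]
gripper_width: 0.184
gripper_force: 30.0
```

Run:
```python
from h import *
Rc,pc=cradle(); T=tooldown(Rc)
plan(T,pc+Rc@[0,0,.014+.0403+.028]); q=r.sense();print(q["gripper_force"],q["joints"].round(1))
a=[]
for n in("top","side"):
    c=r.capture(n); pickle.dump(c,open(n+"2.pkl","wb"))
    x,y=(220,130) if n=="top" else (245,95)
    a.append(cv2.resize(c["pixels"][y:y+110,x:x+100],(400,440),interpolation=cv2.INTER_CUBIC))
cv2.imwrite("pics/over.png",np.hstack(a)[:,:,::-1])
```

```text
t 22.15 shift [ 0.1 -1.2 31.5] rot [-0.001 -0.001 -0.   ] | 31.5 0.1 w 16.00773805696797 F [-0.2  0.3 -2.9]
29.99905228614807 [ 10.7  37.6  26.1  -9.1 -98.5  65.5]
```

View pics/over.png

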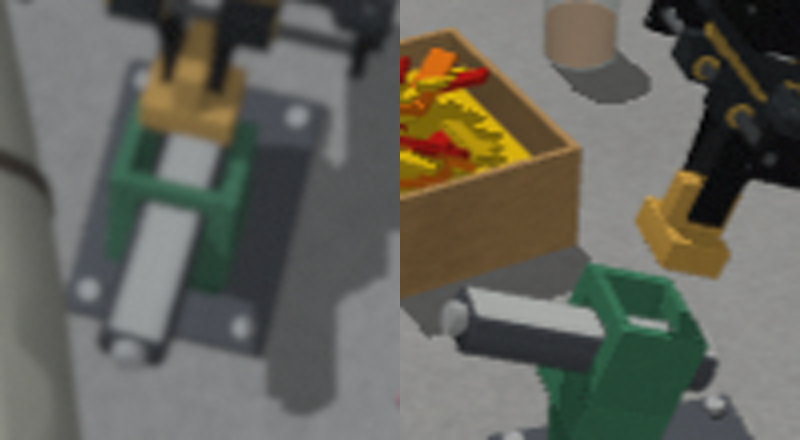

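Top (165,270 in the crop) shows the bright flat facing up, and the block is held straight above the pocket. Next I lower it to 8 mm above the rim.

Request:
servo_tool --commands '[[[1, 0, -1.3, 7, 0, 0, 0], [1, 0, -1.3, 14, 0, 0, 0], [1, 0, -1.3, 21, 0, 0, 0], [1, 0, -1.3, 27, 0, 0, 0], [1, 0, -1.3, 31, 0, 0, 0]]]'

```text
time_s: 22.75
tcp_pos: [0.6509, 0.0161, 0.1941]
ee_rot: [[0.898, -0.243, -0.366], [-0.226, -0.97, 0.091], [-0.377, 0.001, -0.926]]
wrist_force: [-0.3, -0.6, -3.2]
gripper_width: 0.184
gripper_force: 30.0
```

Request:
servo_tool --commands '[[[1, 0, 0, 0, 0, 0, 0], [1, 0, 0, 0, 0, 0, 0], [1, 0, 0, 0, 0, 0, 0], [1, 0, 0, 0, 0, 0, 0], [1, 0, 0, 0, 0, 0, 0]]]'

```text
time_s: 23.25
tcp_pos: [0.6516, 0.0161, 0.1952]
ee_rot: [[0.899, -0.243, -0.364], [-0.226, -0.97, 0.091], [-0.375, 0.0, -0.927]]
wrist_force: [-0.8, -1.0, -3.3]
gripper_width: 0.183
gripper_force: 30.0
```

Run:
```python
from h import *
Rc,pc=cradle(); T=tooldown(Rc)
plan(T,pc+Rc@[0.00015,0.0002,.014+.0403])
```

```text
t 23.25 shift [-0.6  0.7 27.1] rot [0.    0.001 0.   ] | 27.2 0.0 w 15.944545798824393 F [-0.8 -1.  -3.3]
```

Request:
servo_tool --commands '[[[1, -0.5, 0.6, 2, 0, 0, 0], [1, -0.5, 0.6, 5, 0, 0, 0], [1, -0.5, 0.6, 8, 0, 0, 0], [1, -0.5, 0.6, 11, 0, 0, 0], [1, -0.5, 0.6, 13, 0, 0, 0]]]'

```text
time_s: 23.75
tcp_pos: [0.6458, 0.0168, 0.1827]
ee_rot: [[0.899, -0.243, -0.365], [-0.226, -0.97, 0.091], [-0.376, 0.001, -0.926]]
wrist_force: [0.1, 0.2, -3.0]
gripper_width: 0.185
gripper_force: 30.0
```

Run:
```python
from h import *
Rc,pc=cradle(); T=tooldown(Rc)
plan(T,pc+Rc@[0.00015,0.0002,.014+.0403])
```

```text
t 23.75 shift [ 0.1  0.  13.4] rot [0.001 0.002 0.   ] | 13.4 0.1 w 16.09847726952562 F [ 0.1  0.2 -3. ]
```

No contact so far, with the block in the pocket's mouth. I'll continue down gently.

Request:
servo_tool --commands '[[[1, 0, 0, 2, 0, 0, 0], [1, 0, 0, 4, 0, 0, 0], [1, 0, 0, 6, 0, 0, 0], [1, 0, 0, 8, 0, 0, 0], [1, 0, 0, 10, 0, 0, 0]]]'

```text
time_s: 24.25
tcp_pos: [0.6424, 0.0177, 0.1738]
ee_rot: [[0.899, -0.243, -0.364], [-0.226, -0.97, 0.091], [-0.376, 0.0, -0.927]]
wrist_force: [-0.2, 1.2, -3.1]
gripper_width: 0.181
gripper_force: 30.0
```

Run:
```python
from h import *
Rc,pc=cradle(); T=tooldown(Rc)
plan(T,pc+Rc@[0.00015,0.0002,.014+.0403])
```

```text
t 24.25 shift [-0.   0.   3.8] rot [0.    0.001 0.   ] | 3.8 0.1 w 15.737271475319558 F [-0.2  1.2 -3.1]
```

Request:
servo_tool --commands '[[[1, 0, 0, 1, 0, 0, 0], [1, 0, 0, 1.5, 0, 0, 0], [1, 0, 0, 2, 0, 0, 0], [1, 0, 0, 2.5, 0, 0, 0], [1, 0, 0, 3, 0, 0, 0]]]'

```text
time_s: 24.75
tcp_pos: [0.6414, 0.018, 0.1712]
ee_rot: [[0.899, -0.243, -0.364], [-0.226, -0.97, 0.091], [-0.376, 0.0, -0.927]]
wrist_force: [0.9, -0.4, -3.2]
gripper_width: 0.177
gripper_force: 30.0
```

Run:
```python
from h import *
Rc,pc=cradle(); T=tooldown(Rc)
plan(T,pc+Rc@[0.00015,0.0002,.014+.0403])
```

```text
t 24.75 shift [-0.   0.1  1. ] rot [0.    0.001 0.   ] | 1.0 0.1 w 15.393717078616145 F [ 0.9 -0.4 -3.2]
```

Request:
servo_tool --commands '[[[1, 0, 0, 0.5, 0, 0, 0], [1, 0, 0, 1, 0, 0, 0], [1, 0, 0, 1.5, 0, 0, 0], [1, 0, 0, 1.5, 0, 0, 0], [1, 0, 0, 1.5, 0, 0, 0]]]'

```text
time_s: 25.25
tcp_pos: [0.6413, 0.0179, 0.1709]
ee_rot: [[0.9, -0.243, -0.363], [-0.225, -0.97, 0.091], [-0.374, 0.0, -0.927]]
wrist_force: [0.4, 0.2, 3.6]
gripper_width: 0.18
gripper_force: 30.0
```

Run:
```python
from h import *
Rc,pc=cradle(); T=tooldown(Rc)
plan(T,pc+Rc@[0.00015,0.0002,.014+.0403])
```

```text
t 25.25 shift [-0.1  0.   0.7] rot [ 0.    -0.001  0.001] | 0.7 0.1 w 15.701373342999796 F [0.4 0.2 3.6]
```

Request:
servo_tool --commands '[[[0.8, 0, 0, 0, 0, 0, 0], [0.75, 0, 0, 0, 0, 0, 0], [0.65, 0, 0, 0, 0, 0, 0], [0.6, 0, 0, 0, 0, 0, 0], [0.6, 0, 0, 0, 0, 0, 0]]]'

```text
time_s: 25.75
tcp_pos: [0.6407, 0.0183, 0.1694]
ee_rot: [[0.899, -0.243, -0.365], [-0.225, -0.97, 0.091], [-0.376, 0.0, -0.926]]
wrist_force: [-0.3, -0.5, 0.3]
gripper_width: 0.378
gripper_force: 0.0
```

Request:
servo_tool --commands '[[[0.6, 0, 0, -5, 0, 0, 0], [0.6, 0, 0, -20, 0, 0, 0], [0.6, 0, 0, -45, 0, 0, 0], [0.6, 0, 0, -80, 0, 0, 0], [0.6, 0, 0, -120, 0, 0, 0]]]'

```text
time_s: 26.25
tcp_pos: [0.6844, 0.0072, 0.2819]
ee_rot: [[0.898, -0.243, -0.366], [-0.225, -0.97, 0.091], [-0.377, 0.001, -0.926]]
wrist_force: [0.6, -0.2, 0.2]
gripper_width: 0.403
gripper_force: 0.0
```

Request:
servo_tool --commands '[[[0.6, 0, -30, 0, 0, 0, 0], [0.6, 0, -65, -5, 0, 0, 0], [0.6, 0, -100, -10, 0, 0, 0], [0.6, 0, -140, -10, 0, 0, 0], [0.6, 0, -180, -10, 0, 0, 0]]]'

```text
time_s: 26.75
tcp_pos: [0.7323, 0.182, 0.291]
ee_rot: [[0.899, -0.244, -0.364], [-0.226, -0.97, 0.092], [-0.375, -0.0, -0.927]]
wrist_force: [0.9, 1.2, -0.5]
gripper_width: 0.399
gripper_force: 0.0
```

Run:
```python
from h import *
a=[]
for n in("top","side"):
    c=r.capture(n); pickle.dump(c,open(n+"3.pkl","wb"))
    x,y=(230,130) if n=="top" else (255,130)
    a.append(cv2.resize(c["pixels"][y:y+75,x:x+75],(400,400),interpolation=cv2.INTER_CUBIC))
cv2.imwrite("pics/done.png",np.hstack(a)[:,:,::-1]); q=r.sense(); print(q["time_s"],q["wrist_force"])
Rc,pc=cradle(); g=[[x,y,.034] for x in(.02,-.02) for y in(.025,-.025)]+[[x,y,.064] for x in(.02,-.02) for y in(.008,-.008)]
X=pc+np.array(g)@Rc.T
for n,o in(("top",(230,130)),("side",(255,130))): print(n,((proj(load(n+"3"),X)-o)*400/75+([0,0] if n=="top" else [400,0])).round().tolist())
```

```text
26.85 [-0.46378846 -0.48929948 -0.81741956]
top [[145.0, 148.0], [260.0, 175.0], [121.0, 221.0], [238.0, 250.0], [188.0, 113.0], [226.0, 122.0], [164.0, 188.0], [202.0, 197.0]]
side [[689.0, 195.0], [726.0, 258.0], [614.0, 181.0], [650.0, 244.0], [728.0, 163.0], [740.0, 183.0], [653.0, 148.0], [664.0, 168.0]]
```

View pics/done.png

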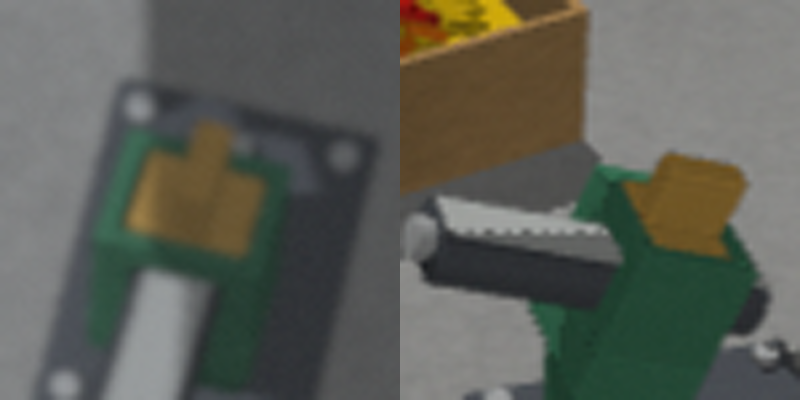

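The block sits flush and square in both views. In the top view its plate edges are level with the rim at crop (130–265, 155–250), and the rib stands along the axis. I'm handing in the job.

```bash
python3 -c "
from station import r
print(r.finish_job())"
```

```text
the job is handed in; nothing more can be done
None
```

The job is handed in at about 27 s: the arbor is turned flat-up and the small brass block is released in the pocket. It looks flush and square in both camera views, and the last wrist-force reading at contact was about 7 N. `finish_job` returned no verdict.

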